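Open a pressure cooker: sprung catch, bayonet lid, lid onto the board

ROBOT

A 6-joint arm with a two-finger parallel gripper is mounted at the origin on a cart in front of the work surface, level with it; the furniture and walls round the work are solid. World frame = base frame: x ahead of the robot, y to its left, z up, the work surface at z = 0. Lengths are in m, angles in rad, forces in N, time in s.
With the tool pointing down it reaches from about 0.35 to 0.8 m from the base axis. Payload 7.3 kg.
Tool frame: the origin (TCP) lies at the very end of the fingers, on their centre line; the grasp point (between the pads) lies 19 mm behind it; z points along the fingers, x is the direction in which the jaws open and shut, and the axes are right-handed (so a half turn about z gives the same grasp; the last joint's range is limited). The gripper opens to 85 mm and grips with 20 to 120 N. Pads are 22 mm wide; open, the fingers measure 114 mm over their backs; the gripper's body (76 mm by 85 mm) begins 54 mm behind the grasp point. The pads swing forward as they close: fully open they stand 13 mm farther back than shut.
Start: joints at [1.124, 0.342, 1.524, -0, 1.275, -0.146], TCP at [0.156, 0.501, 0.231] pointing down, gripper open.
Joint ranges: [-2.53, 2.53], [-0.77, 2.02], [0.04, 2.7], [-1, 4.14], [0.28, 2.66], [-3.11, 3.11]. Speed limits (rad/s): [2.57, 2.57, 3.14, 3.14, 3.14, 3.14].

INTERFACE

Orientations are given as a 3x3 rotation matrix whose columns are the frame's x, y, z axes.
In Python, from bench import * gives the robot as it stands.
- The arm moves only by the tool servo_tool, never from a script. Its argument "motion" is a list that holds one entry, the list of rows, each a list of 4 numbers: the shift along the tool's x, y, z in mm, then the turn about the tool's z in rad. In form: [[[x, y, z, turn], ...]]. A call has 1 to 12 rows; each row is the pose to reach, as a shift and turn from the pose commanded when the call began, along the tool's axes at that moment; what a row does not reach only later rows make up. A row lasts 1/12 s, in which the tool goes at most 41.7 mm and 7.16 degrees, less where a joint would pass 70% of its speed; a pose out of reach is approached as far as the arm can. A call with a gripper value outside its range is refused whole. "claw" is the opening, from 0 (shut) to 1 (fully open), set as the call begins (left out, the last holds). The fingers move at their own pace and stop on an object; "grip_force" is the grip in N (left out, the last holds). Time passes only in rows, so rows that repeat a pose let the fingers close. It gives the time, the measured TCP pose, the force and the opening at its end, in the units of the state.
- get_state(): the state, without advancing time (a new reading comes with each control period).
- snapshot(name): name is "side" or "top" or "wrist"; returns a dict with "color" (480x640x3 uint8, blue, green, red), "fx", "fy", "cx", "cy" (pixels), "T" (4x4, takes a point from camera to world coordinates); the wrist camera has in their place "tool_from_camera" (4x4, takes a point from camera to tool coordinates, whose origin is the TCP and whose axes are the tool frame's). Camera axes: x right, y up, looking along -z (the intrinsics and any distortion apply to the point x, -y, -z); pixel columns grow to the right and rows downward; lengths in m; the calibration is good to about 2 mm. The wrist camera is an equidistant fisheye: a pixel r from the principal point sees the ray r / f radians off the axis. A picture is of the moment at which its call begins: read the wrist's pose just before it. There is no depth.
- close_job(): hands the job in, once; it reports no verdict.
The state is a dict: "time": time; "joints": joint angles; "joint_velocities": joint speeds; "effort": joint torques, N m; "tool_pos": TCP position; "tool_rot": TCP orientation; "contact_force": force on the tool from outside, world axes, zero at the start; "ft_torque": the same for the moment, N m; "gripper_width": finger opening in m.
Only numpy, scipy, OpenCV 4.12 (cv2) and the standard library are available. Lean on these libraries where they do the work, as an engineer would, in place of code of your own. Each camera call takes 0.05 s, during which the arm holds its last target.

TASK

Open the pressure cooker. Draw the orange catch on the lid's handle fully back and keep it back while you turn the lid anticlockwise (seen from above) until it stops, then let go so that the catch springs home and the lid rests loose on the pot. Then take the lid by its black knob, lift it off level so that it does not drip, lay it gently right side up on the middle of the chopping board and let go, without knocking over or moving the mugs, the lemon or the garlic.

Things in the scene. Friction and masses are not known exactly. Their poses are not given: they have to be found in the camera images.
- cooker: Small steel pressure cooker, stands firm (cannot be moved). Round pot, 160 mm diameter, rim 115 mm high; origin at the centre of its base on the worktop, z up. Black handle along its -x: 26 mm wide, top 71 mm high, ends 217 mm from the pot's axis. Short helper handle along +x, 114 mm out. Bayonet tabs hold the lid down from 0 (shut) to 35 degrees of turn; a stop at about 47 degrees.
- lid: Steel lid, 189 mm diameter, 31 mm high without knob, about 0.55 kg, loose. Origin: centre of its lower edge, 96 mm above the pot's base when on; z up through the knob. Shut, its yaw equals the pot's. Black handle along the lid's -x, straight above the pot's. The lower edge must rise 20 mm to clear the pot's rim. A valve, 11 mm high, stands on top 62 mm from the axis along the lid's +x.
- catch_grip (a point): Middle of the orange catch, a sleeve round the lid's handle: 34 mm long, 34 mm wide across the handle (5 mm proud on either side: pinch it across from above), 13 mm below to 15 mm above this point. Home: 136 mm from the lid's axis, 117 mm above the worktop. Axes as the lid's, +x toward the lid's centre. Fingers reaching over 43 mm below this point would strike the pot's handle in the turn.
- catch (a joint): Travel of the orange catch along the lid's handle, outward, away from the pot: 0 home, 0.014 m fully back. A spring drives it home (2.5 N at home, 5 N fully back). Its tongue in the keeper fork stops the lid turning until it is about 0.008 m back; it must stay back for the first 15 degrees or so of the turn.
- lid_knob (a point): Point on the lid's axis at the height to take the black knob: 54 mm above the lid's origin, 23 mm above the lid's top. Knob round, 37 mm diameter from 10 mm below to 8 mm above this point, a narrower neck beneath; its top is 12.5 mm above this point.
- board: wooden chopping board lying flat, 230 mm along its x, 340 mm along its y, 22 mm thick, loose, bare; origin at the centre of its underside.
- mug: Mug with yellow and white stripes, 86 mm diameter, 101 mm high, handle along its -y, a bystander; origin at its underside, 18 mm from its axis toward the handle.
- garlic_bulb: garlic bulb, about 60 mm, a bystander; origin under its centre.
- keeper (a point): Steel keeper fork on the pot, above the root of its handle: two cheeks 17 mm apart that hold the catch's tongue between them. Point 102 mm from the pot's axis along the pot's -x, 107 mm above the worktop: the top of the cheeks. Fixed to the pot.
- lid_handle (a point): Middle of the plain grip at the end of the lid's black handle: 195 mm from the lid's axis along the lid's -x, 21 mm above the lid's origin (117 mm above the worktop when on the pot). 28 mm wide, 24 mm high, 46 mm long. 34 mm of room between it and the pot's handle below.
- green_mug: Green and white mug, 78 mm diameter, 101 mm high, handle along its -y, a bystander; origin at its underside, about 19 mm from its axis toward the handle.
- lemon: Lemon lying on its side, 78 mm long, 55 mm thick, a bystander; origin under its centre.

How it is judged:
On the way, in this order (a step that is already met when the one before it is completed fails the run):
1. the catch is drawn back while the lid is still shut on the pot (value of joint catch above 0.009 m and angle between the x axis of lid and the x axis of cooker, either way round below 0.12 rad), for 0.1 s.
2. the lid is turned out of its bayonet, let go, and rests on the pot with the catch home again (angle between the x axis of lid and the x axis of cooker, either way round above 0.62 rad and value of joint catch below 0.004 m and contact force between the fingers and lid below 0.2 N and z of lid in the frame of cooker below 0.1 m and horizontal distance between lid and cooker below 0.006 m), for 0.2 s.
At the end, for the whole second after the job is handed in: The lid lies flat (within 3 degrees) and at rest, knob up, on the chopping board, its centre within 60 mm of the board's middle across the board and 90 mm along it, the catch home (x of lid in the frame of board between -0.06 and 0.06 m and y of lid in the frame of board between -0.09 and 0.09 m and z of lid in the frame of board between 0.018 and 0.027 m and angle between lid's own z axis and vertical below 0.05 rad and linear speed of lid below 0.01 m/s and value of joint catch below 0.004 m); the robot touches nothing.
It fails at once if the lid is tipped more than 17 degrees (angle between lid's own z axis and vertical above 0.3 rad).
It fails at once if the lid is dropped or banged onto the board (faster than 0.5 m/s within about 20 mm of it) (linear speed of lid above 0.5 m/s and z of lid in the frame of board below 0.045 m and horizontal distance between lid and board below 0.2 m).
It fails at once if a bystander is moved by more than 30 mm or knocked over (distance of any of mug, green_mug, lemon, garlic_bulb from where it was at the start of the episode above 0.03 m or angle between any of mug, green_mug's own z axis and vertical above 0.5 rad).
It also fails if it takes over 51 s, if anything falls off the work surface, if the arm or the gripper's body presses on something with over 40 N, if the wrist force passes 120 N, or if a joint passes its speed limit or range.

## Working session

There is one attempt and no reset: what is moved stays moved. The work goes in short steps, Python scripts to look and compute and a tool call to move; the robot and the scene stay as the last step left them, time stands still between calls to the robot, and variables do not carry over. Pictures are saved under pics/ and viewed, and the job is handed in when it is done.

Besides the shell and the picture viewer there is one more tool, called after "Request:" by a JSON object that holds its "name" and its "arguments", one argument or row to a line. servo_tool: Moves the arm, as the interface text tells. Its arguments: {"type":"object","properties":{"motion":{"type":"array","items":{"type":"array","items":{"type":"array","items":{"type":"number"}}}},"claw":{"type":"number"},"grip_force":{"type":"number"}},"required":["motion"]}

```bash
mkdir -p pics
cat > h.py <<'E'
from bench import *
import numpy as np, cv2
E
python3 - <<'E'
from h import *
s=get_state();print(s)
for n in ("side","top","wrist"):
    d=snapshot(n);cv2.imwrite(f"pics/{n}0.png",d["color"]);np.save(f"pics/{n}0.npy",d,allow_pickle=True)
    print(n,{k:v for k,v in d.items() if k!="color"})
E
```

```text
{'time': 0.0, 'joints': array([ 1.12402707e+00,  3.42720381e-01,  1.52501846e+00, -9.81419469e-06,
        1.27542791e+00, -1.45973583e-01]), 'joint_velocities': array([ 0.00099265,  0.00030841, -0.00036209, -0.00199208, -0.00056739,
       -0.0002005 ]), 'effort': array([-1.62327315e-04, -4.33684087e+01, -2.46007919e+01, -2.57423389e-04,
        7.71588413e-03, -1.59363816e-05]), 'tool_pos': array([0.15533609, 0.50106345, 0.23062668]), 'tool_rot': array([[ 2.96276991e-01,  9.55101824e-01, -6.71628996e-04],
       [ 9.55100788e-01, -2.96277671e-01, -1.42365539e-03],
       [-1.55872454e-03, -2.19677047e-04, -9.99998761e-01]]), 'contact_force': array([-0.05530212,  1.04665539, -1.10878325]), 'ft_torque': array([-0.03965509, -0.02923033,  0.00956808]), 'gripper_width': 0.08571811813152437}
side {'fx': 454.44212131783297, 'fy': 454.44212131783297, 'cx': 322.83481216538803, 'cy': 235.0589406428725, 'T': array([[ 0.99977287, -0.01620645,  0.01384076,  0.60361764],
       [ 0.02083902,  0.60726385, -0.79422689, -0.90223831],
       [ 0.0044666 ,  0.79433492,  0.60746365,  0.87148393],
    
[... 188 characters left out ...]
49,  0.99119347, -0.1310122 ,  0.44478323],
       [-0.99978892, -0.02003692, -0.00454185,  0.05745044],
       [-0.00712694,  0.13089703,  0.99137035,  1.25970362],
       [ 0.        ,  0.        ,  0.        ,  1.        ]])}
wrist {'fx': 371.64829954431775, 'fy': 371.64829954431775, 'cx': 315.77764511245744, 'cy': 238.3144632444295, 'tool_from_camera': array([[ 9.99999338e-01, -6.16307332e-04,  9.71973490e-04,
         3.45323510e-04],
       [-3.23991650e-04, -9.61129498e-01, -2.76097778e-01,
        -6.99284309e-02],
       [ 1.10435348e-03,  2.76097281e-01, -9.61129061e-01,
        -1.42055823e-01],
       [ 0.00000000e+00,  0.00000000e+00,  0.00000000e+00,
         1.00000000e+00]])}
```

View pics/top0.png

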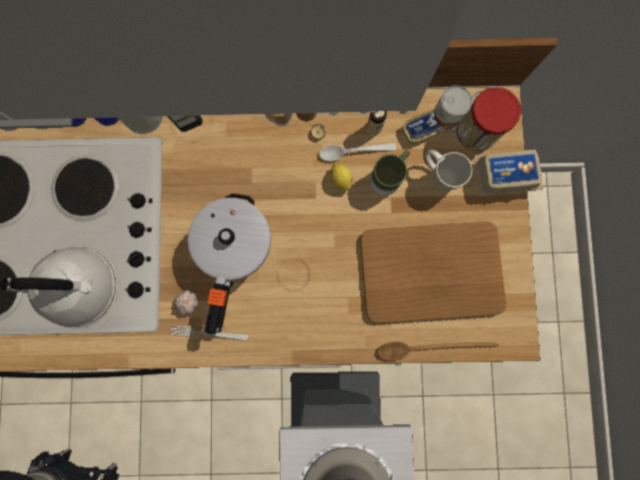

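View pics/side0.png

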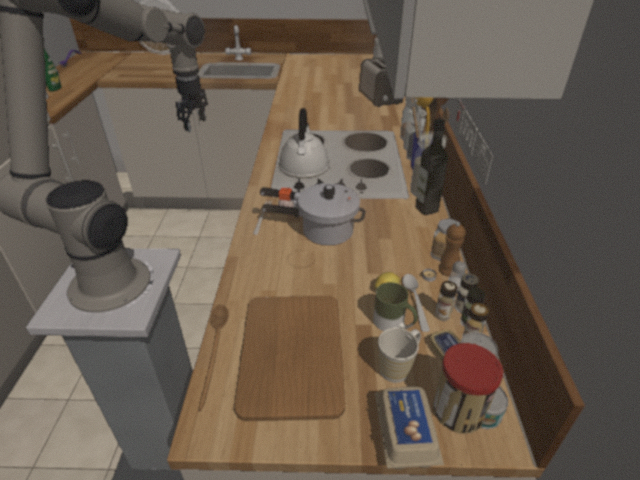

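View pics/wrist0.png

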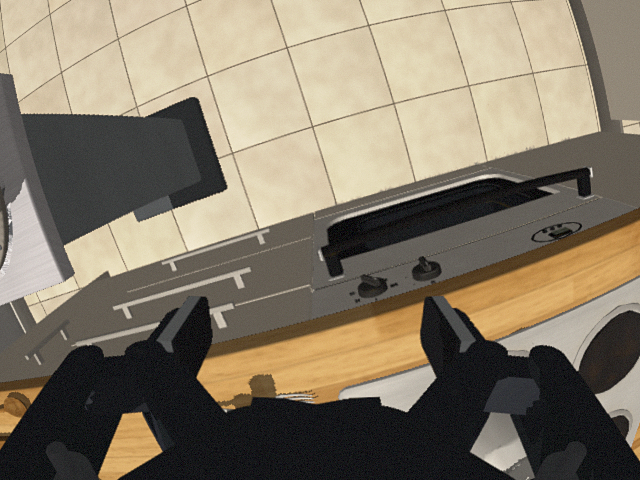

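```bash
cat >> h.py <<'E'
def ray(d,u,v):
    q=np.array([(u-d["cx"])/d["fx"],-(v-d["cy"])/d["fy"],-1.0]);T=d["T"]
    return T[:3,3],T[:3,:3]@q
def onz(d,u,v,z):
    o,r=ray(d,u,v);return o+r*(z-o[2])/r[2]
def proj(d,P):
    T=d["T"];q=T[:3,:3].T@(np.asarray(P)-T[:3,3]);return d["cx"]+d["fx"]*q[0]/-q[2],d["cy"]-d["fy"]*q[1]/-q[2]
def tri(a,pa,b,pb):
    o1,r1=ray(a,*pa);o2,r2=ray(b,*pb);r1/=np.linalg.norm(r1);r2/=np.linalg.norm(r2)
    A=np.c_[r1,-r2];t=np.linalg.lstsq(A,o2-o1,rcond=None)[0];p,q=o1+t[0]*r1,o2+t[1]*r2
    return (p+q)/2,np.linalg.norm(p-q)
def orange(c):
    h=cv2.cvtColor(c,cv2.COLOR_BGR2HSV);return cv2.inRange(h,(3,190,150),(14,255,255))
E
python3 - <<'E'
from h import *
t=np.load("pics/top0.npy",allow_pickle=True).item();s=np.load("pics/side0.npy",allow_pickle=True).item()
for n,d in (("top",t),("side",s)):
    m=orange(d["color"]);k,l,st,c=cv2.connectedComponentsWithStats(m)
    for i in range(1,k):
        if st[i,4]>15: print(n,st[i],c[i])
c=t["color"]
cv2.imwrite("pics/tz.png",cv2.resize(c[180:350,160:300],None,fx=4,fy=4,interpolation=cv2.INTER_CUBIC)[:600])
cs=s["color"]
cv2.imwrite("pics/sz.png",cv2.resize(cs[160:260,240:380],None,fx=5,fy=5,interpolation=cv2.INTER_CUBIC))
for p in ((362,232),(497,224),(504,311),(370,322)): print("board",onz(t,*p,0.022))
print("lid?",onz(t,229,238,0.127), "knob",onz(t,227,236,0.1625))
for n,p,z in (("garlic",(186,302),.03),("lemon",(343,177),.03),("gmug",(388,170),.1),("mug",(455,170),.1)):print(n,onz(t,*p,z))
E
```

```text
top [208 289  18  17 225] [216.27111111 296.81777778]
board [ 0.62039976 -0.05282448  0.022     ]
board [ 0.6336426  -0.38794639  0.022     ]
board [ 0.42003061 -0.39070832  0.022     ]
board [ 0.39990085 -0.06527409  0.022     ]
lid? [0.59787202 0.25859059 0.127     ] knob [0.59760194 0.25670518 0.1625    ]
garlic [0.4565154  0.37970083 0.03      ]
lemon [ 0.75907704 -0.00900865  0.03      ]
gmug [ 0.75587748 -0.11183951  0.1       ]
mug [ 0.75253061 -0.26965187  0.1       ]
```

View pics/tz.png

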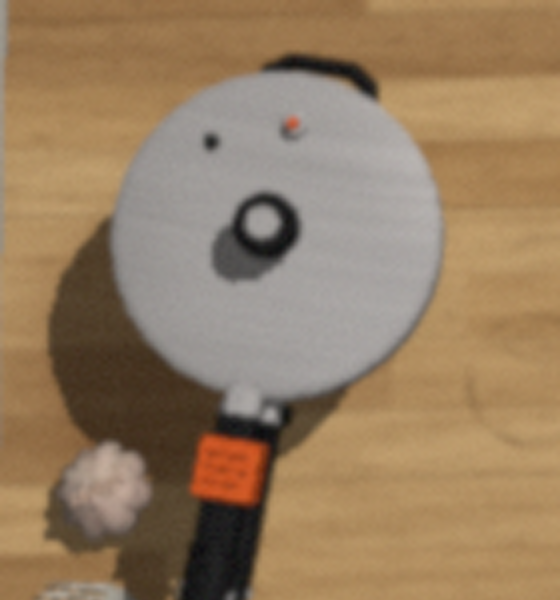

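View pics/sz.png

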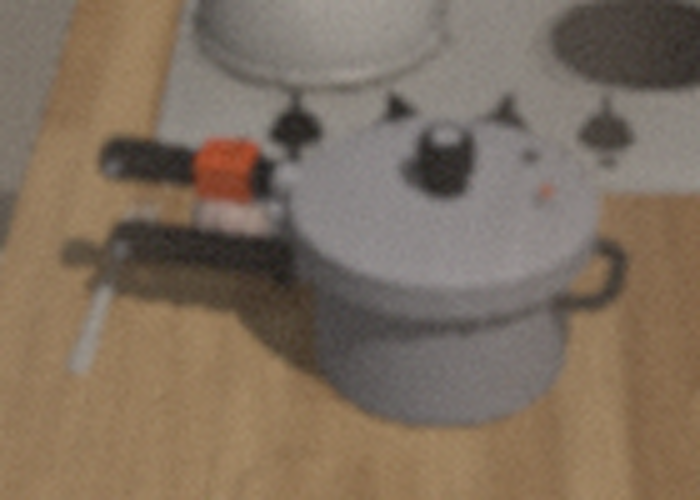

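Run:
```python
from h import *
t=np.load("pics/top0.npy",allow_pickle=True).item();s=np.load("pics/side0.npy",allow_pickle=True).item()
k,e=tri(t,(226,235.75),s,(329.4,186.6));print("knob tri",k,e, "onz",onz(t,226,235.75,.1625),onz(s,329.4,186.6,.1625))
for d in(t,s):
    c=d["color"].astype(int);m=((c[...,2]>130)&(c[...,2]-c[...,1]>70)&(c[...,2]-c[...,0]>80)).astype(np.uint8)
    n,l,st,ce=cv2.connectedComponentsWithStats(m)
    for i in range(1,n):
        if st[i,4]>60 : print(st[i],ce[i],onz(d,*ce[i],.132),cv2.minAreaRect(np.argwhere(l==i)[:,::-1].astype(np.float32)))
# wood-free lid: gray mask fit
h=cv2.cvtColor(t["color"],cv2.COLOR_BGR2HSV);m=((h[...,1]<45)&(h[...,2]>75)).astype(np.uint8);m[:,:175]=0;m[:,285:]=0;m[:185]=0;m[290:]=0
m=cv2.morphologyEx(m,cv2.MORPH_OPEN,np.ones((13,13)));cn=max(cv2.findContours(m,0,1)[0],key=cv2.contourArea)
el=cv2.fitEllipse(cn);print(el,onz(t,*el[0],.115), onz(t,*el[0],.125))
for p in [(160+185/4,0)]:pass
cv2.imwrite("pics/hz.png",cv2.resize(t["color"][270:350,170:270],None,fx=6,fy=6,interpolation=cv2.INTER_CUBIC))
```

```text
knob tri [0.60001063 0.25874855 0.16481101] 0.00424310446865624 onz [0.59820172 0.25890967 0.1625    ] [0.60209101 0.26329127 0.1625    ]
[ 474   88   47   44 1542] [496.96108949 109.20168612] [ 0.88727674 -0.36622729  0.132     ] ((497.25, 108.75000762939453), (45.25482940673828, 43.133514404296875), 45.0)
[208 289  18  17 250] [216.504 296.916] [0.46545969 0.28512485 0.132     ] ((216.43243408203125, 296.9053955078125), (16.27549934387207, 15.45350456237793), 9.462322235107422)
((229.01063537597656, 241.37539672851562), (77.25798797607422, 83.43156433105469), 60.73223876953125) [0.59168884 0.26067228 0.115     ] [0.59040549 0.25889696 0.125     ]
```

View pics/hz.png

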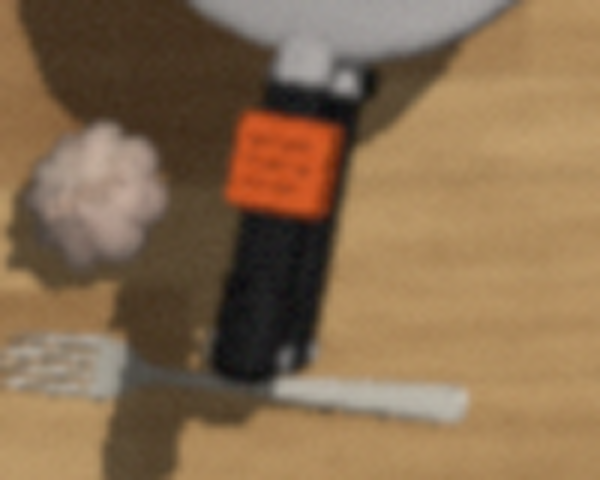

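Request:
{"name": "servo_tool", "arguments": {
  "motion": [
    [[-3, 11, 0, 0], [-11, 36, 2, -0.01], [-22, 70, 5, -0.02], [-34, 107, 10, -0.035], [-46, 145, 14, -0.05], [-58, 183, 18, -0.065], [-71, 222, 22, -0.08], [-83, 260, 26, -0.09], [-94, 296, 31, -0.1], [-104, 328, 35, -0.11], [-111, 350, 38, -0.116], [-114, 360, 40, -0.116]]
  ],
  "claw": 1
}}

```text
time: 1.15
tool_pos: [0.4682, 0.2829, 0.1906]
tool_rot: [[0.187, 0.982, 0.0], [0.982, -0.187, -0.001], [-0.001, 0.0, -1.0]]
contact_force: [-0.5, 0.1, 0.0]
gripper_width: 0.0859
```

Request:
{"name": "servo_tool", "arguments": {
  "motion": [
    [[0, 0, 0, 0], [0, 0, 0, 0]]
  ]
}}

```text
time: 1.32
tool_pos: [0.4653, 0.2856, 0.1911]
tool_rot: [[0.185, 0.983, -0.001], [0.983, -0.185, 0.0], [-0.0, -0.001, -1.0]]
contact_force: [-0.5, 0.1, -0.1]
gripper_width: 0.0854
```

```bash
cat >> h.py <<'E'
def wray(d,st,u,v):
    x=(u-d["cx"]);y=(v-d["cy"]);r=np.hypot(x,y);th=r/d["fx"];q=np.array([np.sin(th)*x/r,-np.sin(th)*y/r,-np.cos(th)])
    M=d["tool_from_camera"];R=st["tool_rot"];o=st["tool_pos"]+R@M[:3,3];return o,R@M[:3,:3]@q
def wonz(d,st,u,v,z):
    o,r=wray(d,st,u,v);return o+r*(z-o[2])/r[2]
def shot(n,name):
    st=get_state();d=snapshot(n);cv2.imwrite(f"pics/{name}.png",d["color"]);np.save(f"pics/{name}.npy",(d,st),allow_pickle=True);return d,st
def ld(name): 
    return np.load(f"pics/{name}.npy",allow_pickle=True)
E
python3 - <<'E'
from h import *
d,s=shot("wrist","w1");print(s["time"],s["tool_pos"],s["tool_rot"],s["joints"],s["contact_force"])
E
```

```text
1.3167 [0.46526138 0.28560726 0.19106176] [[ 1.84999974e-01  9.82737940e-01 -1.07254659e-03]
 [ 9.82738511e-01 -1.85000049e-01  3.01865448e-05]
 [-1.68755708e-04 -1.05961734e-03 -9.99999424e-01]] [ 4.09881913e-01  4.15280344e-01  1.52815993e+00  4.88447611e-04
  1.19912410e+00 -9.75020098e-01] [-0.53877308  0.06139082 -0.07011809]
```

View pics/w1.png

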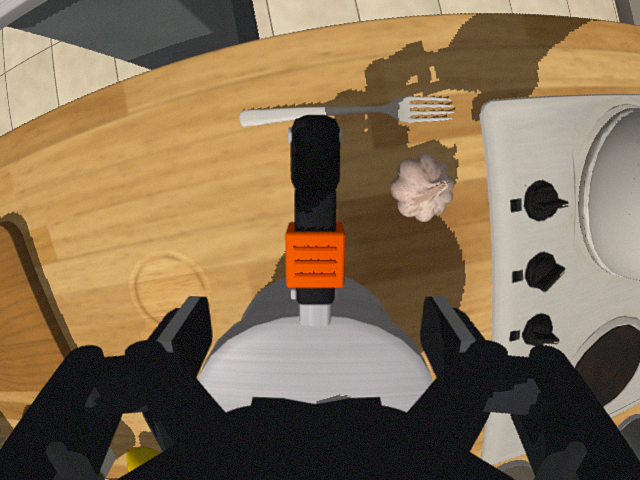

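Run:
```python
from h import *
d,s=ld("w1")
for p in ((288,227),(343,226),(344,287),(287,286)):
    P=wonz(d,s,*p,.132); print(P,s["tool_rot"].T@(P-s["tool_pos"]))
print("handle end", [s["tool_rot"].T@(wonz(d,s,*p,.129)-s["tool_pos"]) for p in((293,120),(339,120))])
```

```text
[0.44395662 0.27392051 0.132     ] [-0.01541644 -0.01871237  0.05908422]
[0.4490604  0.30425468 0.132     ] [ 0.01533832 -0.01930851  0.05907966]
[0.48570018 0.29881947 0.132     ] [0.01677529 0.01770431 0.0590402 ]
[0.47888374 0.26591846 0.132     ] [-0.01681884  0.01709222  0.05904652]
handle end [array([-0.01222846, -0.07788178,  0.06214638]), array([ 0.01267035, -0.07789174,  0.06214219])]
```

Request:
{"name": "servo_tool", "arguments": {
  "motion": [
    [[0, 0, 15, 0], [0, 0, 40, 0], [0, 0, 65, 0], [0, 0, 84, 0], [0, 0, 94, 0], [0, 0, 96, 0], [0, 0, 96, 0], [0, 0, 96, 0]]
  ]
}}

```text
time: 2.03
tool_pos: [0.466, 0.2867, 0.0966]
tool_rot: [[0.183, 0.983, 0.002], [0.983, -0.183, 0.001], [0.001, 0.002, -1.0]]
contact_force: [-0.1, 0.3, 0.3]
gripper_width: 0.0853
```

Request:
{"name": "servo_tool", "arguments": {
  "motion": [
    [[0, 0, 0, 0], [0, 0, 0, 0], [0, 0, 0, 0], [0, 0, 0, 0], [0, 0, 0, 0], [0, 0, 0, 0], [0, 0, 0, 0], [0, 0, 0, 0]]
  ],
  "claw": 0,
  "grip_force": 60
}}

```text
time: 2.7
tool_pos: [0.4658, 0.286, 0.0958]
tool_rot: [[0.184, 0.983, 0.001], [0.983, -0.184, 0.0], [0.0, 0.001, -1.0]]
contact_force: [-1.0, -1.4, 5.2]
gripper_width: 0.0333
```

Request:
{"name": "servo_tool", "arguments": {
  "motion": [
    [[0, -3, 0, 0], [0, -7, 0, 0], [0, -11, 0, 0], [0, -13, 0, 0], [0, -14, 0, 0], [0, -14, 0, 0], [0, -14, 0, 0], [0, -14, 0, 0]]
  ]
}}

```text
time: 3.37
tool_pos: [0.4524, 0.2887, 0.0957]
tool_rot: [[0.184, 0.983, 0.001], [0.983, -0.184, 0.001], [0.001, 0.001, -1.0]]
contact_force: [4.4, -1.2, 6.4]
gripper_width: 0.0335
```

Run:
```python
from h import *
d,s=shot("top","t2");print(s["time"],s["tool_pos"],s["contact_force"],s["gripper_width"])
d,s=shot("wrist","w2")
```

```text
3.3667 [0.4524282 0.2887371 0.0957015] [ 4.3982319  -1.15784912  6.41938518] 0.03348722547574201
```

View pics/w2.png

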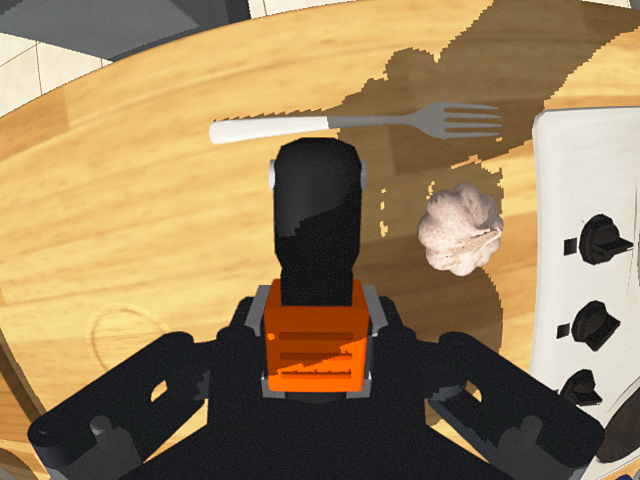

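Request:
{"name": "servo_tool", "arguments": {
  "motion": [
    [[-3, 0, 0, -0.02], [-7.5, 0, 0, -0.05], [-13.5, 0.5, 0, -0.09], [-19.5, 1, 0, -0.13], [-25.5, 2, 0, -0.17], [-31.5, 3, 0, -0.21], [-37, 4.5, 0, -0.25], [-43, 6, 0, -0.29], [-48.5, 8, 0, -0.33], [-54, 10, 0, -0.37], [-58.5, 12, 0, -0.4], [-58.5, 12, 0, -0.4]]
  ]
}}

```text
time: 4.47
tool_pos: [0.4534, 0.2286, 0.0954]
tool_rot: [[-0.214, 0.977, 0.001], [0.977, 0.214, 0.001], [0.0, 0.001, -1.0]]
contact_force: [4.9, 0.4, 3.7]
gripper_width: 0.0331
```

Run:
```python
from h import *
d,s=shot("top","t3");print(s["time"],s["tool_pos"],s["contact_force"],s["ft_torque"],s["gripper_width"])
cv2.imwrite("pics/t3z.png",cv2.resize(d["color"][180:350,150:330],None,fx=3.5,fy=3.5))
```

```text
4.4667 [0.45342486 0.2286087  0.0953843 ] [4.87586627 0.37993313 3.69517525] [-0.04682353 -0.85137546 -0.00775106] 0.03313122681029395
```

View pics/t3z.png

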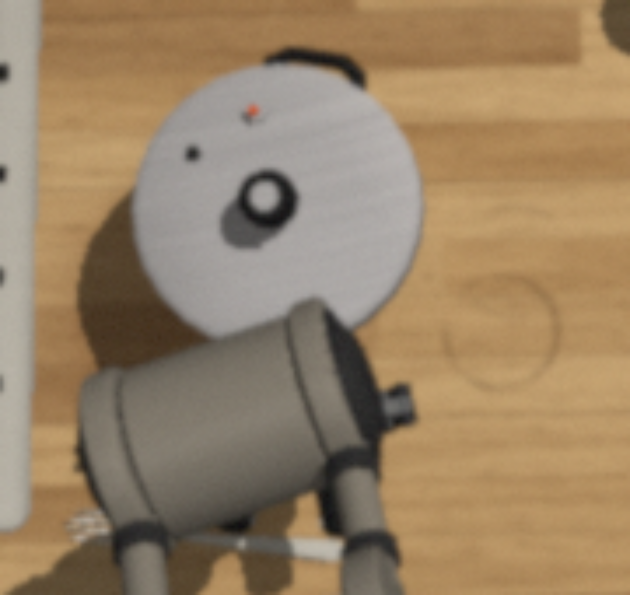

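Request:
{"name": "servo_tool", "arguments": {
  "motion": [
    [[-3, 0, 0, -0.02], [-7.5, 0, 0, -0.05], [-13.5, 0.5, 0, -0.09], [-19.5, 1, 0, -0.13], [-25.5, 2, 0, -0.17], [-31.5, 3, 0, -0.21], [-37, 4.5, 0, -0.25], [-43, 6, 0, -0.29], [-48.5, 8, 0, -0.33], [-53, 9.5, 0, -0.36], [-57, 11, 0, -0.39], [-57, 11, 0, -0.39]]
  ]
}}

```text
time: 5.52
tool_pos: [0.4757, 0.1758, 0.0947]
tool_rot: [[-0.569, 0.823, -0.001], [0.823, 0.569, 0.001], [0.001, -0.0, -1.0]]
contact_force: [4.9, 1.7, -2.5]
gripper_width: 0.0335
```

Request:
{"name": "servo_tool", "arguments": {
  "motion": [
    [[-1.5, 0, 0, -0.01], [-3, 0, 0, -0.02], [-4.5, 0, 0, -0.03], [-4.5, 0, 0, -0.03]]
  ]
}}

```text
time: 5.85
tool_pos: [0.4779, 0.1725, 0.0948]
tool_rot: [[-0.592, 0.806, -0.001], [0.806, 0.592, 0.001], [0.001, -0.0, -1.0]]
contact_force: [4.8, 2.8, -2.3]
gripper_width: 0.0335
```

Request:
{"name": "servo_tool", "arguments": {
  "motion": [
    [[-1.5, 0, 0, -0.01], [-3, 0, 0, -0.02], [-4.5, 0, 0, -0.03], [-6, 0, 0, -0.04], [-6, 0, 0, -0.04]]
  ]
}}

```text
time: 6.27
tool_pos: [0.4792, 0.1695, 0.0943]
tool_rot: [[-0.622, 0.783, -0.006], [0.783, 0.622, 0.004], [0.007, -0.002, -1.0]]
contact_force: [-3.3, 12.4, -1.5]
gripper_width: 0.0334
```

Request:
{"name": "servo_tool", "arguments": {
  "motion": [
    [[2, 0, 0, 0.02], [4, 2, 0, 0.03], [4, 5, 0, 0.03], [4, 8, 0, 0.03], [4, 11, 0, 0.03], [4, 12, 0, 0.03], [4, 12, 0, 0.03]]
  ]
}}

```text
time: 6.85
tool_pos: [0.4885, 0.1778, 0.095]
tool_rot: [[-0.601, 0.799, -0.001], [0.799, 0.601, 0.0], [0.001, -0.001, -1.0]]
contact_force: [1.5, 4.2, -2.4]
gripper_width: 0.0335
```

Request:
{"name": "servo_tool", "arguments": {
  "motion": [
    [[0, 0, 0, 0], [0, 0, 0, 0], [0, 0, 0, 0], [0, 0, 0, 0], [0, 0, 0, 0], [0, 0, 0, 0], [0, 0, 0, 0]]
  ],
  "claw": 1
}}

```text
time: 7.43
tool_pos: [0.4888, 0.1774, 0.0954]
tool_rot: [[-0.601, 0.799, 0.0], [0.799, 0.601, -0.0], [-0.0, -0.0, -1.0]]
contact_force: [-0.4, 0.0, 0.5]
gripper_width: 0.0857
```

Request:
{"name": "servo_tool", "arguments": {
  "motion": [
    [[0, 0, -5, 0], [0, 0, -20, 0], [0, 0, -45, 0], [0, 0, -75, 0], [0, 0, -100, 0], [0, 0, -112, 0], [0, 0, -115, 0], [0, 0, -115, 0]]
  ]
}}

```text
time: 8.1
tool_pos: [0.4891, 0.1776, 0.2112]
tool_rot: [[-0.601, 0.799, 0.002], [0.799, 0.601, 0.0], [-0.001, 0.002, -1.0]]
contact_force: [1.1, -0.5, -0.1]
gripper_width: 0.0857
```

Run:
```python
from h import *
d,s=shot("wrist","w4");print(s["time"],s["tool_pos"],s["tool_rot"],s["contact_force"],s["joints"])
d,s=shot("top","t4")
cv2.imwrite("pics/t4z.png",cv2.resize(d["color"][180:350,150:330],None,fx=3.5,fy=3.5))
```

```text
8.1 [0.48907547 0.17760325 0.2112486 ] [[-6.01411285e-01  7.98936985e-01  2.03964734e-03]
 [ 7.98939132e-01  6.01411711e-01  4.66000743e-04]
 [-8.54362567e-04  1.90981218e-03 -9.99997811e-01]] [ 1.06083494 -0.49807713 -0.07093912] [ 2.00938863e-01  3.49500202e-01  1.57101551e+00  5.27644757e-05
  1.21898533e+00 -2.01514307e+00]
```

View pics/w4.png

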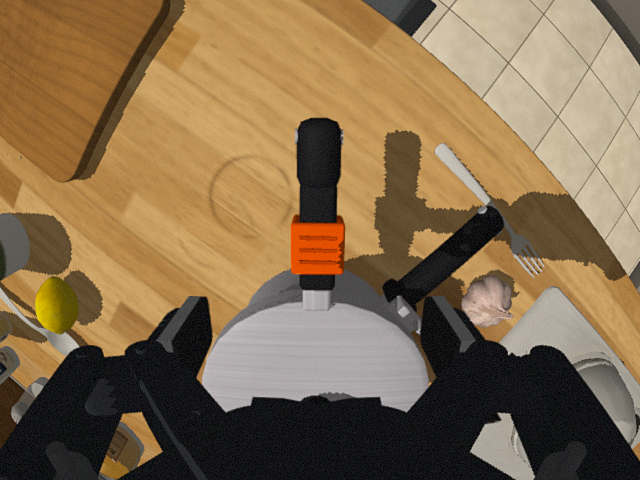

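View pics/t4z.png

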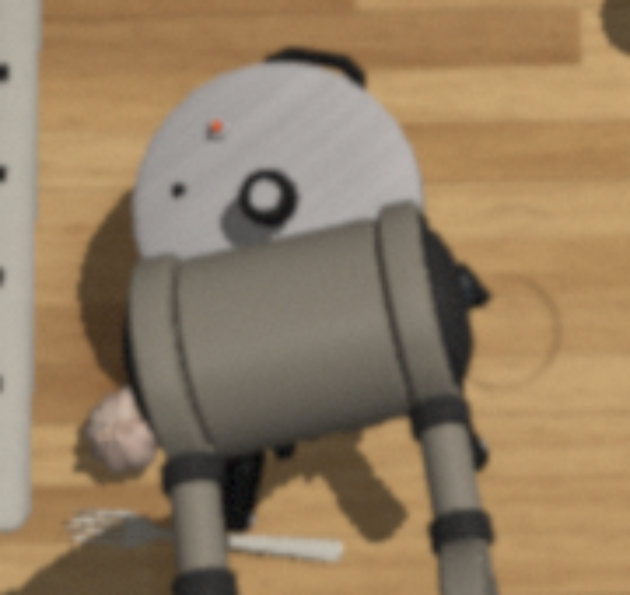

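Request:
{"name": "servo_tool", "arguments": {
  "motion": [
    [[0, 6, 0, 0.06], [0, 18, 0, 0.16], [0, 34, 0, 0.28], [0, 50, 0, 0.4], [0, 66, 0, 0.52], [0, 82, 0, 0.64], [0, 98, 0, 0.76], [0, 112, 0, 0.88], [0, 124, 0, 1.0], [0, 133, 0, 1.1], [0, 138, 0, 1.18], [0, 138, 0, 1.2]]
  ],
  "claw": 0.75
}}

```text
time: 9.2
tool_pos: [0.599, 0.2608, 0.2079]
tool_rot: [[0.529, 0.848, -0.003], [0.848, -0.529, -0.001], [-0.002, -0.002, -1.0]]
contact_force: [-0.6, 0.1, 0.4]
gripper_width: 0.0638
```

Request:
{"name": "servo_tool", "arguments": {
  "motion": [
    [[0, 0, 0, 0], [0, 0, 0, 0], [0, 0, 0, 0]]
  ]
}}

```text
time: 9.45
tool_pos: [0.5986, 0.2602, 0.2099]
tool_rot: [[0.525, 0.851, -0.001], [0.851, -0.525, -0.0], [-0.001, -0.001, -1.0]]
contact_force: [-1.1, -0.7, 0.2]
gripper_width: 0.0641
```

Run:
```python
from h import *
d,s=shot("wrist","w5");print(s["time"],s["tool_pos"],s["tool_rot"],s["contact_force"],s["joints"],s["gripper_width"])
```

```text
9.45 [0.59859633 0.26023242 0.20990921] [[ 5.25419614e-01  8.50842730e-01 -9.36913896e-04]
 [ 8.50842945e-01 -5.25420035e-01 -2.61742684e-04]
 [-7.14975192e-04 -6.59641839e-04 -9.99999527e-01]] [-1.11528465 -0.68655283  0.20223559] [ 2.92761776e-01  5.97452081e-01  1.16512693e+00  2.01511533e-05
  1.37998623e+00 -7.24829776e-01] 0.0640657476872317
```

View pics/w5.png

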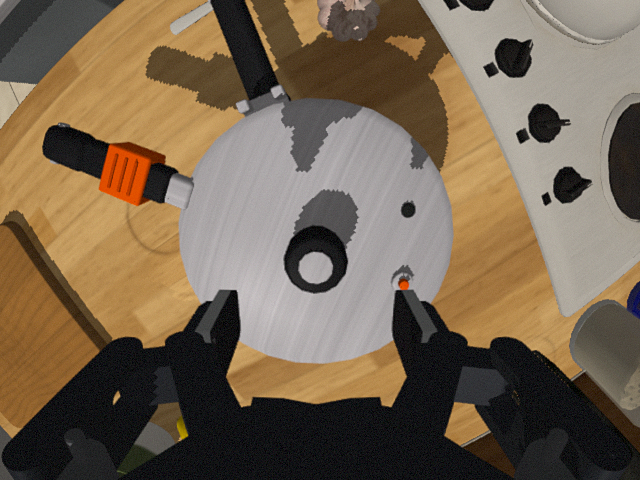

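Run:
```python
from h import *
d,s=ld("w5")
for p,z in (((316,267),.1625),((403,284),.138),((133,171),.132)):
    P=wonz(d,s,*p,z); print(P,s["tool_rot"].T@(P-s["tool_pos"]))
K=wonz(d,s,316,267,.1625);C=wonz(d,s,133,171,.132);print(np.linalg.norm((C-K)[:2]),np.arctan2(*(K-C)[1::-1]))
```

```text
[0.59929963 0.26011819 0.1625    ] [0.00030623 0.00068969 0.04740856]
[0.64623656 0.29616554 0.138     ] [0.05565597 0.0217018  0.07185514]
[0.49285886 0.18749275 0.132     ] [-0.11739087 -0.05169569  0.07802728]
0.12885686668863067 0.5987535172914717
```

Request:
{"name": "servo_tool", "arguments": {
  "motion": [
    [[0, 0, 10, 0], [0, 0, 30, 0], [0, 0, 50, 0], [0, 0, 66, 0], [0, 0, 74, 0], [0, 0, 77, 0], [0, 0, 77, 0], [0, 0, 77, 0]]
  ]
}}

```text
time: 10.17
tool_pos: [0.5995, 0.2606, 0.1341]
tool_rot: [[0.527, 0.85, 0.001], [0.85, -0.527, 0.0], [0.001, 0.001, -1.0]]
contact_force: [-0.9, 0.3, -0.1]
gripper_width: 0.0641
```

Request:
{"name": "servo_tool", "arguments": {
  "motion": [
    [[0, 0, 0, 0], [0, 0, 0, 0], [0, 0, 0, 0], [0, 0, 0, 0], [0, 0, 0, 0], [0, 0, 0, 0], [0, 0, 0, 0], [0, 0, 0, 0]]
  ],
  "claw": 0,
  "grip_force": 100
}}

```text
time: 10.83
tool_pos: [0.5991, 0.2602, 0.135]
tool_rot: [[0.527, 0.85, 0.001], [0.85, -0.527, -0.0], [0.0, 0.001, -1.0]]
contact_force: [-3.1, -1.5, 6.7]
gripper_width: 0.0333
```

Run:
```python
from h import *
d,s=shot("side","s6")
cv2.imwrite("pics/s6z.png",cv2.resize(d["color"][120:250,250:410],None,fx=4.5,fy=4.5,interpolation=cv2.INTER_CUBIC))
d,s=shot("wrist","w6")
```

```text
(no output)
```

View pics/s6z.png

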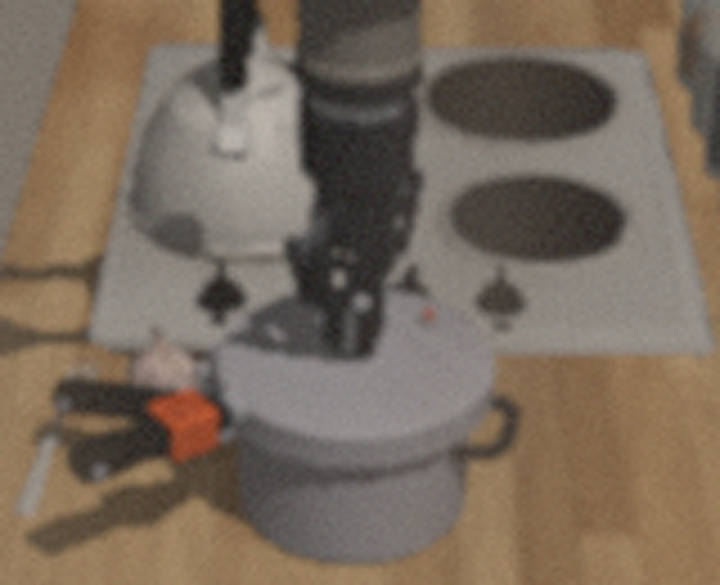

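View pics/w6.png

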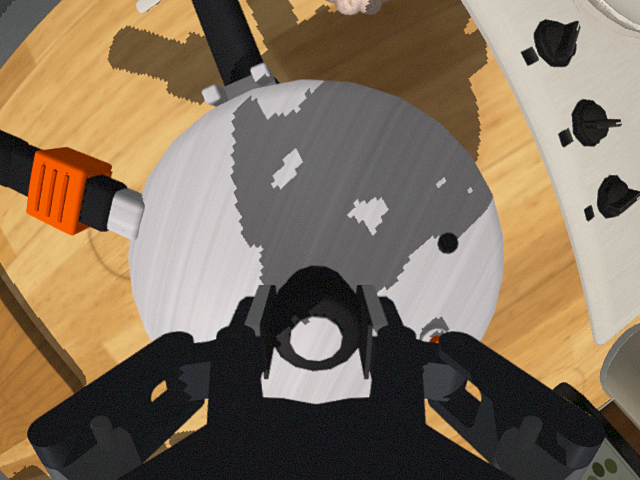

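Request:
{"name": "servo_tool", "arguments": {
  "motion": [
    [[0, 0, -1, 0], [0, 0, -3, 0], [0, 0, -6, 0], [0, 0, -10, 0], [0, 0, -15, 0], [0, 0, -20, 0], [0, 0, -25, 0], [0, 0, -30, 0], [0, 0, -35, 0], [0, 0, -38, 0], [0, 0, -40, 0], [0, 0, -40, 0]]
  ]
}}

```text
time: 11.93
tool_pos: [0.5993, 0.2606, 0.1739]
tool_rot: [[0.527, 0.85, 0.001], [0.85, -0.527, 0.0], [0.001, 0.001, -1.0]]
contact_force: [0.8, 0.2, -4.9]
gripper_width: 0.0338
```

Run:
```python
from h import *
d,s=shot("side","s7");print(s["contact_force"],s["ft_torque"],s["gripper_width"])
cv2.imwrite("pics/s7z.png",cv2.resize(d["color"][120:250,250:410],None,fx=4.5,fy=4.5,interpolation=cv2.INTER_CUBIC))
```

```text
[ 0.8385437   0.24868353 -4.85747282] [ 0.01233266 -0.09691833 -0.01243829] 0.03378602446335749
```

View pics/s7z.png

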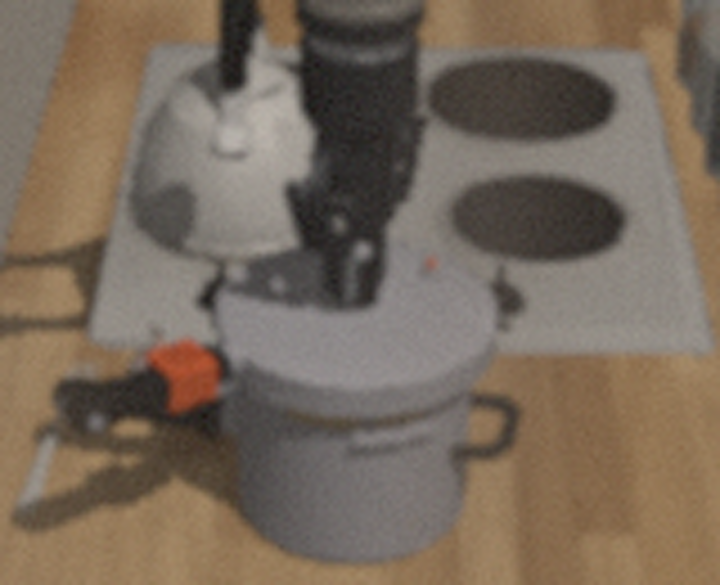

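Request:
{"name": "servo_tool", "arguments": {
  "motion": [
    [[0, 0, -2, 0], [0, 0, -7, 0], [0, 0, -16, 0], [0, 0, -27, 0], [0, 0, -38, 0], [0, 0, -50, 0], [0, 0, -62, 0], [0, 0, -72, 0], [0, 0, -78, 0], [0, 0, -80, 0], [0, 0, -80, 0]]
  ]
}}

```text
time: 12.9
tool_pos: [0.5992, 0.2606, 0.254]
tool_rot: [[0.527, 0.85, 0.001], [0.85, -0.527, 0.0], [0.001, 0.001, -1.0]]
contact_force: [-0.2, -0.2, -4.4]
gripper_width: 0.0334
```

Request:
{"name": "servo_tool", "arguments": {
  "motion": [
    [[-3, 1, 0, 0], [-10, 4, 0, 0], [-23, 9.5, 0, 0], [-41, 17, 0, 0], [-62, 25, 0, 0], [-85, 35, 0, 0], [-108, 44, 0, 0], [-131, 54, 0, 0], [-154, 63, 0, 0], [-178, 73, 0, 0], [-201, 82, 0, 0], [-224, 92, 0, 0]]
  ]
}}

```text
time: 13.9
tool_pos: [0.5582, 0.02, 0.2528]
tool_rot: [[0.527, 0.85, -0.001], [0.85, -0.527, 0.0], [-0.001, -0.001, -1.0]]
contact_force: [-0.0, -0.2, -4.3]
gripper_width: 0.0336
```

Request:
{"name": "servo_tool", "arguments": {
  "motion": [
    [[-23, 9.5, 0, 0], [-46, 19, 0, -0.03], [-69, 28, 0, -0.08], [-92, 38, 0, -0.13], [-116, 47, 0, -0.19], [-139, 57, 0, -0.25], [-162, 66, 0, -0.31], [-183, 75, 0, -0.37], [-201, 82, 0, -0.43], [-215, 88, 0, -0.49], [-225, 92, 0, -0.54], [-230, 94, 0, -0.57]]
  ]
}}

```text
time: 14.9
tool_pos: [0.5167, -0.2253, 0.2525]
tool_rot: [[-0.016, 1.0, -0.001], [1.0, 0.016, 0.0], [0.0, -0.001, -1.0]]
contact_force: [-1.1, 0.3, -4.7]
gripper_width: 0.0334
```

Run:
```python
from h import *
d,s=shot("side","s8");print(s["time"],s["tool_pos"],s["tool_rot"],s["contact_force"],s["ft_torque"],s["gripper_width"],s["joints"])
d,s=shot("top","t8")
```

```text
14.9 [ 0.51673497 -0.2252539   0.25254816] [[-1.58385921e-02  9.99873496e-01 -1.45948837e-03]
 [ 9.99874540e-01  1.58388811e-02  1.86661277e-04]
 [ 2.09754326e-04 -1.45634881e-03 -9.99998918e-01]] [-1.10347637  0.28419683 -4.71133754] [ 0.03513719 -0.03378112 -0.00159771] 0.033398494761223266 [-5.46697364e-01  3.99498900e-01  1.37737868e+00 -6.12071315e-04
  1.36605891e+00 -2.13320826e+00]
```

View pics/s8.png

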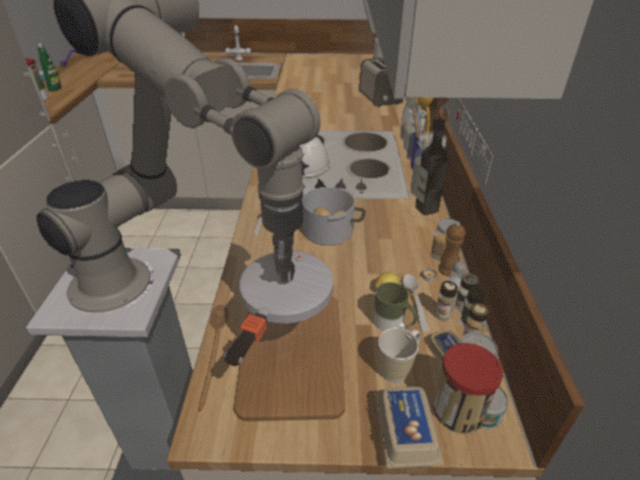

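View pics/t8.png

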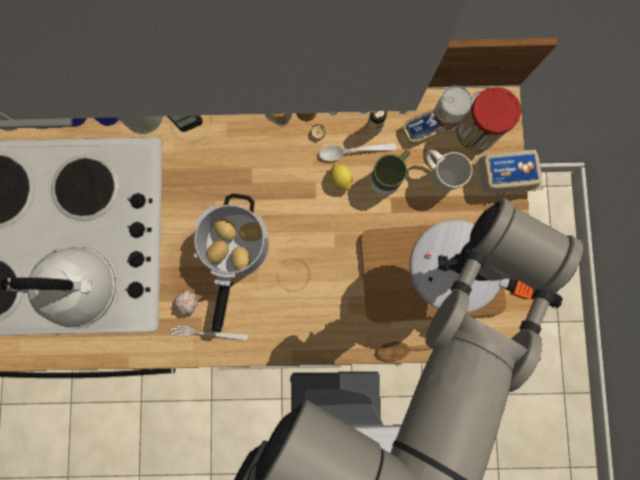

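Request:
{"name": "servo_tool", "arguments": {
  "motion": [
    [[0, 0, 4, 0], [0, 0, 12, 0], [0, 0, 26, 0], [0, 0, 44, 0], [0, 0, 64, 0], [0, 0, 84, 0], [0, 0, 104, 0], [0, 0, 122, 0], [0, 0, 138, 0], [0, 0, 150, 0], [0, 0, 158, 0], [0, 0, 163, 0]]
  ]
}}

```text
time: 16.0
tool_pos: [0.5174, -0.2225, 0.0887]
tool_rot: [[-0.016, 1.0, -0.002], [1.0, 0.016, 0.001], [0.001, -0.002, -1.0]]
contact_force: [-0.5, 0.2, -4.9]
gripper_width: 0.0331
```

Request:
{"name": "servo_tool", "arguments": {
  "motion": [
    [[0, 0, 4, 0], [0, 0, 8, 0], [0, 0, 12, 0], [0, 0, 15, 0], [0, 0, 18, 0], [0, 0, 20, 0], [0, 0, 22, 0], [0, 0, 23, 0], [0, 0, 24, 0], [0, 0, 24, 0], [0, 0, 24, 0]]
  ]
}}

```text
time: 16.92
tool_pos: [0.518, -0.2234, 0.0663]
tool_rot: [[-0.015, 1.0, 0.0], [1.0, 0.015, 0.0], [0.0, 0.0, -1.0]]
contact_force: [-0.9, -0.3, -5.1]
gripper_width: 0.0331
```

Run:
```python
from h import *
d,s=shot("side","s9");print(s["time"],s["tool_pos"],s["contact_force"],s["ft_torque"])
cv2.imwrite("pics/s9z.png",cv2.resize(d["color"][230:430,190:390],None,fx=3,fy=3,interpolation=cv2.INTER_CUBIC))
```

```text
16.9167 [ 0.51803157 -0.22337478  0.06630143] [-0.9066794  -0.29064812 -5.06377711] [ 0.08885227 -0.0335398   0.03191009]
```

View pics/s9z.png

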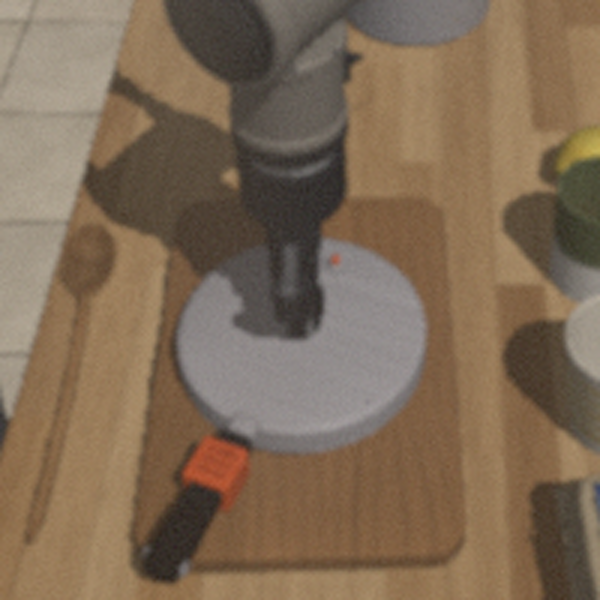

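Request:
{"name": "servo_tool", "arguments": {
  "motion": [
    [[0, 0, 1, 0], [0, 0, 2, 0], [0, 0, 3, 0], [0, 0, 4, 0], [0, 0, 4.5, 0], [0, 0, 5, 0], [0, 0, 5, 0], [0, 0, 5, 0]]
  ]
}}

```text
time: 17.63
tool_pos: [0.518, -0.2234, 0.0613]
tool_rot: [[-0.015, 1.0, 0.0], [1.0, 0.015, 0.0], [0.0, 0.0, -1.0]]
contact_force: [-1.3, 0.7, -4.8]
gripper_width: 0.0334
```

Request:
{"name": "servo_tool", "arguments": {
  "motion": [
    [[0, 0, 0.5, 0], [0, 0, 1, 0], [0, 0, 1.5, 0], [0, 0, 2, 0], [0, 0, 2, 0], [0, 0, 2, 0]]
  ]
}}

```text
time: 18.13
tool_pos: [0.5181, -0.2234, 0.0611]
tool_rot: [[-0.015, 1.0, 0.001], [1.0, 0.015, -0.001], [-0.001, 0.001, -1.0]]
contact_force: [-5.4, 3.6, 11.1]
gripper_width: 0.0334
```

Request:
{"name": "servo_tool", "arguments": {
  "motion": [
    [[0, 0, -0.5, 0], [0, 0, -1, 0], [0, 0, -1, 0], [0, 0, -1, 0]]
  ]
}}

```text
time: 18.47
tool_pos: [0.5181, -0.2234, 0.0611]
tool_rot: [[-0.015, 1.0, 0.001], [1.0, 0.015, -0.0], [-0.0, 0.001, -1.0]]
contact_force: [-3.0, 1.9, 7.4]
gripper_width: 0.0337
```

Request:
{"name": "servo_tool", "arguments": {
  "motion": [
    [[0, 0, 0, 0], [0, 0, 0, 0], [0, 0, 0, 0], [0, 0, 0, 0], [0, 0, 0, 0], [0, 0, 0, 0]]
  ],
  "claw": 0.7
}}

```text
time: 18.97
tool_pos: [0.5181, -0.2234, 0.0602]
tool_rot: [[-0.015, 1.0, 0.0], [1.0, 0.015, 0.0], [0.0, 0.0, -1.0]]
contact_force: [-0.8, 0.3, -0.1]
gripper_width: 0.0598
```

Request:
{"name": "servo_tool", "arguments": {
  "motion": [
    [[0, 0, -5, 0], [0, 0, -15, 0], [0, 0, -35, 0], [0, 0, -60, 0], [0, 0, -85, 0], [0, 0, -110, 0], [0, 0, -125, 0], [0, 0, -130, 0], [0, 0, -130, 0], [0, 0, -130, 0]]
  ]
}}

```text
time: 19.8
tool_pos: [0.5177, -0.2232, 0.19]
tool_rot: [[-0.015, 1.0, -0.0], [1.0, 0.015, 0.0], [0.0, -0.0, -1.0]]
contact_force: [-0.3, 0.0, 0.1]
gripper_width: 0.06
```

Run:
```python
from h import *
d,s=shot("wrist","w10");print(s["time"],s["tool_pos"],s["contact_force"],s["joint_velocities"])
m=d["color"]
d2,s2=shot("side","s10")
```

```text
19.8 [ 0.51769731 -0.22318314  0.18998411] [-0.31855651  0.03434184  0.05933173] [-0.00101051  0.0229785   0.02035168  0.00133513 -0.00344838 -0.00031702]
```

View pics/w10.png

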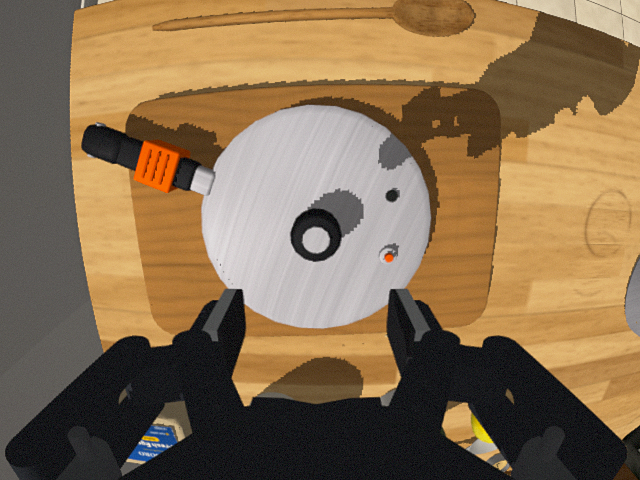

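View pics/s10.png

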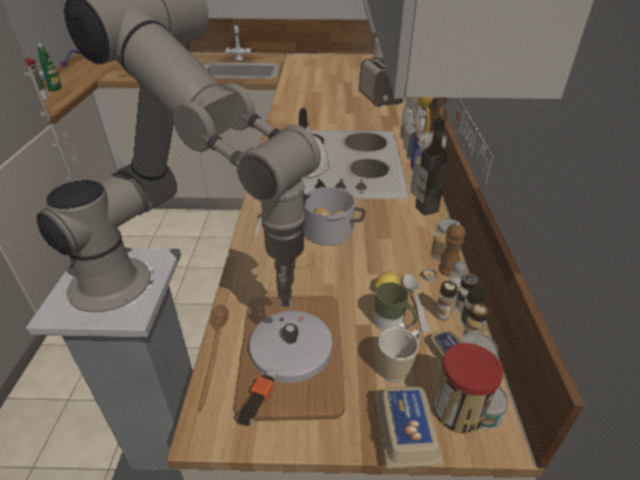

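Run:
```python
from h import *
d,s=ld("w10")
K=wonz(d,s,316,240,.0885);C=wonz(d,s,159,167,.058);print(K,C,np.linalg.norm((K-C)[:2]))
print(close_job())
```

```text
[ 0.51889901 -0.22293182  0.0885    ] [ 0.47043283 -0.34634757  0.058     ] 0.13259116842629967
the job is handed in; nothing more can be done
None
```

The cooker is open, and the lid lies right side up near the middle of the chopping board. I handed the job in at about 20 s of the 51 s allowed; `close_job` reports no verdict.

- **Catch and turn:** I pinched the catch and drew it back about 14 mm, with the spring pulling at about 4.5 N. I then turned the lid about 0.84 rad anticlockwise, until the side force rose to about 12 N at the stop. I eased the catch forward and let go, and the finger force read about zero.
- **Lift and placing:** I took the lid by the knob with a 100 N grip and lifted it straight up. It looked level in the side view. I lowered it slowly onto the board; it pressed about 16 N at contact, and I eased off before opening the fingers.

**Last checks:**
- The knob is at (0.519, -0.223), about 1 mm from the board centre I measured, (0.5185, -0.224).
- The catch is about 133 mm from the lid's axis, against 136 mm at home. The earlier picture on the pot gave 129 mm. Both were read by hand from pixels, so I take this as home.
- The gripper is about 100 mm above the knob with no contact force, and the mugs, lemon and garlic looked unmoved.

**One reading that disagreed:** the fingers closed to 33 mm on the 37 mm knob. The grip looked centred and held firm, so I went on.

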